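# Index the pellet wheel four clicks

### The arm

A 6-joint arm with a two-finger parallel gripper is mounted at the origin on the work surface. World frame = base frame: x ahead of the robot, y to its left, z up, the work surface at z = 0. Lengths are in m, angles in rad, forces in N, time in s.
With the tool pointing down it reaches from about 0.325 to 0.85 m from the base axis. Payload 4.4 kg.
Tool frame: the origin (TCP) lies midway between the tips of the shut fingers; the grasp point (between the pads) lies ctrl.grip_point_offset behind it (ctrl.grip_point_offset is the distance from the TCP to the grasp point, in m); z points along the fingers, y is the line along which they close (so a half turn about z gives the same grasp; the last joint's range is limited). The gripper opens to 94 mm and grips with 3 to 60 N. Pads are 16 mm wide; open, the fingers measure 119 mm over their backs; the gripper's body (75 mm by 177 mm) begins 78 mm behind the grasp point.
Start: joints at [1.131, 0.207, 1.542, -0, 1.393, -0.15], TCP at [0.164, 0.551, 0.172] pointing down, gripper open.
Joint ranges: [-2.73, 2.73], [-0.86, 2.22], [0.23, 2.46], [-1.11, 4.25], [0.08, 2.63], [-2.82, 2.82]. Speed limits (rad/s): [2.79, 2.79, 3.14, 3.14, 3.14, 3.14].

### API

Orientations are given as a unit quaternion [x, y, z, w].
In Python, from station import ctrl gives the robot as it stands. The module is installed in compiled form; this text tells all that it offers.
- The arm moves only by the shell command python3 -m pendant 'ROWS' [FORCE]. ROWS is text: rows parted by semicolons, each of 7 numbers parted by spaces: the shift along the tool's x, y, z in units of 40 mm (1.0 is 40 mm), then the turn, a rotation vector about the tool's x, y, z in units of 6 degrees (1.0 is 6 degrees), then the opening, from -1 (shut) to 1 (fully open). A call has 1 to 12 rows; each row shifts and turns the commanded pose from where the row before left it, along the tool's axes as they then stand; what a row does not reach is not made up. A row lasts 1/10 s, in which the tool goes at most 50 mm and 8.59 degrees, less where a joint would pass 70% of its speed; a pose out of reach is approached as far as the arm can. A call is refused whole if a number of a shift passes 1 or a number of a turn 1, either way. A call with a gripper value outside its range is refused whole. The fingers move at their own pace and stop on an object; FORCE is the grip in N (left out, the last holds). Time passes only in rows, so rows that do not move let the fingers close. It gives the time, the measured TCP pose, the force, the opening and the grip force at its end, in the units of the state.
- ctrl.get_obs(): the state, without advancing time (a new reading comes with each control period).
- ctrl.camera(name): name is "side" or "top" or "wrist"; returns a dict with "frame" (480x640x3 uint8, red, green, blue), "range_z" (480x640 float32, m along the optical axis (not along the pixel's ray), 0 where there is no reading), "camera_matrix" (3x3 intrinsics, pixels), "R" (3x3) and "t" (3): a world point X has camera coordinates R X + t; the wrist camera has in their place "tool_from_camera" (4x4, takes a point from camera to tool coordinates, whose origin is the TCP and whose axes are the flange's). Camera axes: x right, y down, z forward; pixel columns grow to the right and rows downward; lengths in m; the calibration is good to about 2 mm. A picture is of the moment at which its call begins: read the wrist's pose just before it.
- ctrl.close_job(): hands the job in; it is judged then, once.
The state is a dict: "clock": time; "joint_pos": joint angles; "qd": joint speeds; "tau": joint torques, N m; "position": TCP position; "ee_rot": TCP orientation; "ft_force": force on the tool from outside, world axes, zero at the start; "moment": the same for the moment, N m; "gripper_width": finger opening in m; "grasp_force": force on a finger pad.
Only numpy, scipy, OpenCV 4.12 (cv2) and the standard library are available. Lean on these libraries where they do the work, as an engineer would, in place of code of your own. Each camera call takes 0.05 s, during which the arm holds its last target. There are 200 camera calls.

### The job

With a fingertip against the red peg, gently push the pellet wheel round clockwise (seen from above) by exactly four clicks, one click at a time: let it settle in each click before pushing on, and never go past the fourth. Grasp nothing, keep off the black reading head, leave the vial, the pellet die and the amber jar where they stand, and finish with the hand clear and the wheel at rest in its fourth click.

Things in the scene. Friction and masses are not known exactly. Their poses are not given: they have to be found in the camera images.
- unit: Pellet changer standing fixed on the bench: white housing with a dark grey deck, 270 (x) x 310 (y) mm, deck 60 mm above the bench. Origin: centre of its underside, on the wheel's vertical axis. Its x axis points from the wheel's centre to the reading head, z is up.
- hub (a point): Point on the wheel's axis, level with the wheel's flat top face (74 mm above the bench). The wheel is an aluminium disc, 160 mm across, with 12 white pellets 17 mm across in a ring of 63 mm radius, flush to 1 mm. A black hub cap 36 mm across stands 8 mm above the face; an orange dash beside it points at the pellet that is under the reading head at the start.
- peg_top (a point): Centre of the top end of the red finger peg, the only thing to push on: an upright round post 12 mm in diameter, 42 mm from the wheel's axis, standing 34 mm above the wheel's top face. It turns with the wheel. At the start it is at 240 degrees, counted anticlockwise from the unit's x axis; four clicks clockwise bring it to 120 degrees, passing the side away from the reading head.
- wheel (a joint): Angle of the wheel, rad, 0 at the start (resting in a click), growing clockwise seen from above. One click every 0.5236 rad (30 degrees), so the fourth is at 2.094. Between clicks a sprung detent resists with at most 0.17 to 0.27 N m (4 to 6.5 N at the peg); past the halfway crest it snaps by itself into the next click and settles within about 0.3 s. End stops at -0.6 and 3.6.
- head: Black reading head fixed to the deck on the unit's +x side: a post 30 x 50 mm at 108 mm from the wheel's axis and an arm reaching in to 48 mm from the axis, with a steel nose over one pellet. Its top is 113 mm above the bench, its nose 85 mm. Origin on the wheel's axis at deck height.
- vial: Small capped vial, 24 mm across, 45 mm tall, standing loose on the deck at one of the two corners away from the reading head (the die is at the other). Origin: centre of its underside.
- die: Steel pellet die, stepped, 34 mm across, 38 mm tall, standing loose on the deck at one of the two corners away from the reading head (the vial is at the other). Origin: centre of its underside.
- jar: Amber jar with white lid, 60 mm across, 75 mm tall, standing loose on the bench on the unit's +y side. Origin: centre of its underside.
Mind the look-alikes: they are no part of the job. Several things have the shape of the die; the one meant has the colours described above.

How it is judged:
By the outcome, as a careful person would: the job done as asked, in the order asked, and still so for the second after the job is handed in, with the robot touching nothing.
It also fails if it takes over 48 s, if anything falls off the work surface, if the arm or the gripper's body presses on something with over 40 N, if the wrist force passes 120 N, or if a joint passes its speed limit or range.

## Working session

There is one attempt and no reset: what is moved stays moved. The work goes in short steps, Python scripts to look and compute and a shell command to move; the robot and the scene stay as the last step left them, time stands still between calls to the robot, and variables do not carry over. Pictures are saved under pics/ and viewed, at most 10 in all, crops included, and the job is handed in when it is done.

```bash
mkdir -p pics
cat > h.py <<'E'
import numpy as np, cv2
from station import ctrl
from scipy.spatial.transform import Rotation as Rt
def world(c,u,v,z=None):
    K=c["camera_matrix"]; d=c["range_z"][int(v),int(u)] if z is None else z
    p=np.linalg.inv(K)@np.array([u,v,1.])*d
    return c["R"].T@(p-c["t"])
def cloud(c):
    K=c["camera_matrix"]; v,u=np.mgrid[:480,:640]; d=c["range_z"]
    p=np.stack([(u-K[0,2])/K[0,0]*d,(v-K[1,2])/K[1,1]*d,d],-1)
    return (p-c["t"])@c["R"]
E
python3 - <<'E'
from h import *
o=ctrl.get_obs(); print(o["clock"],o["position"],o["ee_rot"],ctrl.grip_point_offset)
for n in("top","side"):
    c=ctrl.camera(n); cv2.imwrite(f"pics/{n}0.png",c["frame"][...,::-1]); np.savez(f"{n}0.npz",**c)
    w=cloud(c); h=cv2.cvtColor(c["frame"],cv2.COLOR_RGB2HSV)
    m=((h[...,0]<8)|(h[...,0]>172))&(h[...,1]>150)&(h[...,2]>80)
    k,l,s,ce=cv2.connectedComponentsWithStats(m.astype(np.uint8))
    for i in range(1,k):
        if s[i,4]>8:
            q=w[(l==i)]; print(n,s[i],ce[i].round(1),q.max(0).round(3),np.median(q,0).round(3))
E
```

```text
0.0 [0.16395691 0.55023473 0.1712216 ] [ 1.44399264e-01  9.89518889e-01 -1.05544317e-03 -3.26048503e-04] 0.0188
top [424 231   6   6  30] [426.7 233.8] [ 0.538 -0.045  0.111] [ 0.533 -0.05   0.109]
side [70 92 13  5 51] [76. 94.] [0.433 0.691 0.203] [0.42  0.678 0.2  ]
side [390 274   8   6  41] [393.6 276.4] [ 0.557 -0.03   0.109] [ 0.532 -0.051  0.108]
```

View pics/top0.png

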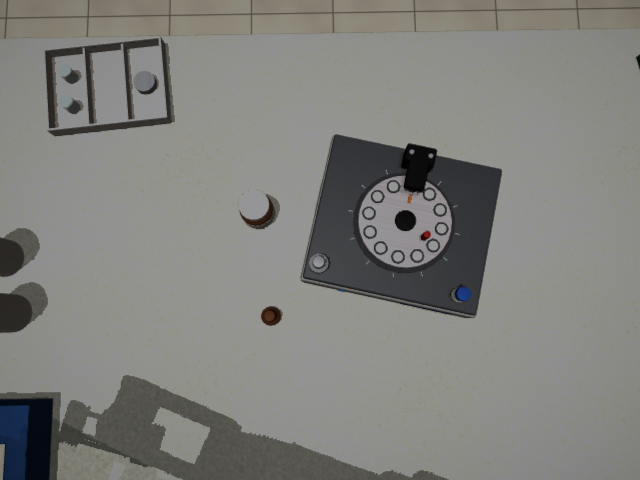

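View pics/side0.png

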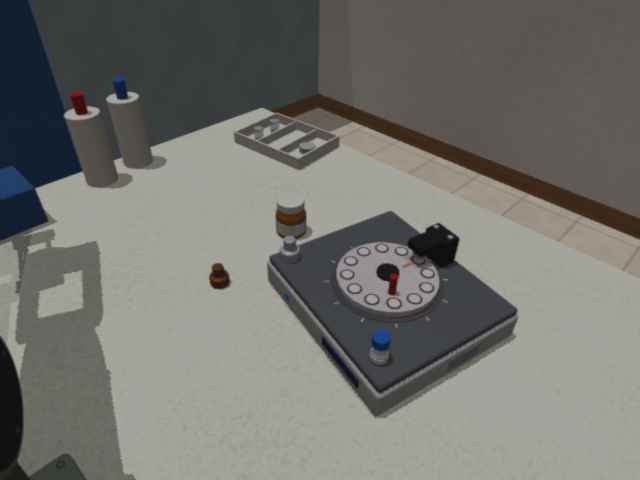

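Top view: the hub cap is at (405,220), the red peg at (427,235), the black head at (418,168), the silver die at (318,262), the vial at (462,293) and the jar at (256,207). The copper die at (270,316) on the bench is a look-alike. The only red peg on the wheel is at (427,235) top and (393,276..290) side. The red-capped bottle at side (78,103) is not it. Next I measure the geometry.

Run:
```python
from h import *
C={n:dict(np.load(n+"0.npz")) for n in("top","side")}
for n,c in C.items():
    w=cloud(c); f=c["frame"]; 
    deck=(abs(w[...,2]-.06)<.006)&(f.max(-1)<110)&(abs(w[...,0]-.55)<.25)&(abs(w[...,1])<.25)
    k,l,s,ce=cv2.connectedComponentsWithStats(deck.astype(np.uint8)); i=1+s[1:,4].argmax()
    r=cv2.minAreaRect((w[l==i][:,:2]*1000).astype(np.float32)); print(n,"deck",r)
    face=(abs(w[...,2]-.074)<.006)&(f.min(-1)>110)&(np.hypot(w[...,0]-.55,w[...,1])<.2)
    k,l,s,ce=cv2.connectedComponentsWithStats(face.astype(np.uint8)); i=1+s[1:,4].argmax()
    q=w[l==i]; print(n,"wheel",cv2.minEnclosingCircle((q[:,:2]*1000).astype(np.float32)),np.median(q[:,2]))
    dark=(f.max(-1)<45)&(w[...,2]>.078)&(w[...,2]<.12)&(np.hypot(w[...,0]-.55,w[...,1])<.2)
    k,l,s,ce=cv2.connectedComponentsWithStats(dark.astype(np.uint8))
    for i in range(1,k):
        if s[i,4]>30: q=w[l==i]; print("dark",s[i],ce[i],q.mean(0).round(4),q[:,2].max().round(3))
    h=cv2.cvtColor(f,cv2.COLOR_RGB2HSV)
    m=((h[...,0]<8)|(h[...,0]>172))&(h[...,1]>120)&(w[...,2]>.1)&(w[...,2]<.13)
    q=w[m]; print("pegtop",q.mean(0).round(4),len(q))
c=C["top"]; print(c["camera_matrix"],-c["R"].T@c["t"])
```

```text
top deck ((562.584228515625, -20.55303955078125), (302.4392395019531, 262.8332214355469), 76.61827850341797)
top wheel ((562.3968505859375, -20.40472412109375), 79.69256591796875) 0.07473317546922546
dark [ 402  144   35   48 1095] [417.29589041 166.29680365] [ 0.6461 -0.0384  0.1125] 0.119
dark [395 211  21  20 319] [404.88087774 220.30094044] [ 0.5611 -0.0192  0.0824] 0.088
pegtop [ 0.5327 -0.0496  0.108 ] 40
side deck ((561.3649291992188, -20.661727905273438), (302.5107421875, 261.7962646484375), 76.62559509277344)
side wheel ((561.9688110351562, -19.106094360351562), 81.30171966552734) 0.07373220739418182
dark [ 408  224   51   36 1096] [433.94434307 243.03558394] [ 0.6406 -0.0477  0.1064] 0.115
dark [377 264  22  16 216] [386.40277778 270.66666667] [ 0.5595 -0.0196  0.0813] 0.083
pegtop [ 0.5314 -0.0514  0.1056] 60
[[546.7121602    0.         324.30699146]
 [  0.         546.7121602  247.69068934]
 [  0.           0.           1.        ]] [0.3924862  0.12087336 0.99069578]
```

Hub is at (0.562, -0.020), unit yaw is about -13.4°, and the peg is at (0.533, -0.051). The two views agree. I'll move over with fingers shut, behind the peg, with tool x along the clockwise tangent.

```bash
python3 -m pendant '-.688 -.604 0 0 0 0 -1;-.688 -.604 0 0 0 0 -1;-.688 -.604 0 0 0 0 -1;-.688 -.604 0 0 0 0 -1;-.688 -.604 0 0 0 0 -1;-.688 -.604 0 0 0 0 -1;-.688 -.604 0 0 0 0 -1;-.688 -.604 0 0 0 0 -1;-.688 -.604 0 0 0 0 -1;-.688 -.604 0 0 0 0 -1' && python3 -m pendant '-.688 -.604 0 0 0 0 -1;-.688 -.604 0 0 0 0 -1;-.688 -.604 0 0 0 0 -1;-.688 -.604 0 0 0 0 -1;-.688 -.604 0 0 0 0 -1;-.688 -.604 0 0 0 0 -1;-.688 -.604 0 0 0 0 -1;-.688 -.604 0 0 0 0 -1;-.688 -.604 0 0 0 0 -1;-.688 -.604 0 0 0 0 -1' && python3 -m pendant '0 0 0 0 0 .893 -1;0 0 0 0 0 .893 -1;0 0 0 0 0 .893 -1;0 0 0 0 0 .893 -1;0 0 0 0 0 .893 -1;0 0 0 0 0 0 -1;0 0 0 0 0 0 -1;0 0 0 0 0 0 -1'
cat >> h.py <<'E'
HUB=np.array([.562,-.020]); YAW=np.radians(-13.4)
def where(click=0):
    o=ctrl.get_obs(); R=Rt.from_quat(o["ee_rot"]).as_matrix()
    a=YAW+np.radians(240-30*click); p=HUB+.042*np.array([np.cos(a),np.sin(a)])
    d=R.T@np.array([*(p-o["position"][:2]),.092-o["position"][2]]); hd=np.array([*(HUB-o["position"][:2]),0])
    print("t",o["clock"],"peg in tool mm",(d*1000).round(1),"hub in tool",(R.T@hd*1000).round(1),
      "xhead",np.degrees(np.arctan2(R[1,0],R[0,0])).round(1),"want",np.degrees(a-np.pi/2).round(1)%360,"tilt",R[:,2].round(3),"F",o["ft_force"].round(1))
E
python3 - <<'E'
from h import *
where(); c=ctrl.camera("wrist"); cv2.imwrite("pics/w1.png",c["frame"][...,::-1])
c=ctrl.camera("side"); cv2.imwrite("pics/s1.png",cv2.resize(c["frame"][180:420,240:560,::-1],None,fx=2,fy=2))
E
```

```text
clock: 1.1
position: [0.3592, 0.2394, 0.172]
ee_rot: [0.144, 0.99, -0.0, -0.0]
ft_force: [1.5, 1.1, 0.3]
gripper_width: 0.018
grasp_force: 0.0
clock: 2.1
position: [0.5539, -0.0706, 0.1717]
ee_rot: [0.145, 0.99, 0.0, -0.001]
ft_force: [0.3, 0.3, -0.6]
gripper_width: 0.0005
grasp_force: 0.0
clock: 2.9
position: [0.5535, -0.0692, 0.1722]
ee_rot: [0.369, 0.929, -0.0, -0.0]
ft_force: [0.7, -0.1, 0.1]
gripper_width: 0.0005
grasp_force: 0.0
t 2.9 peg in tool mm [27.7 -0.3 80.2] hub in tool [27.6 41.6  0. ] xhead 136.7 want 136.6 tilt [-0.  0. -1.] F [ 0.7 -0.1  0.1]
```

View pics/w1.png

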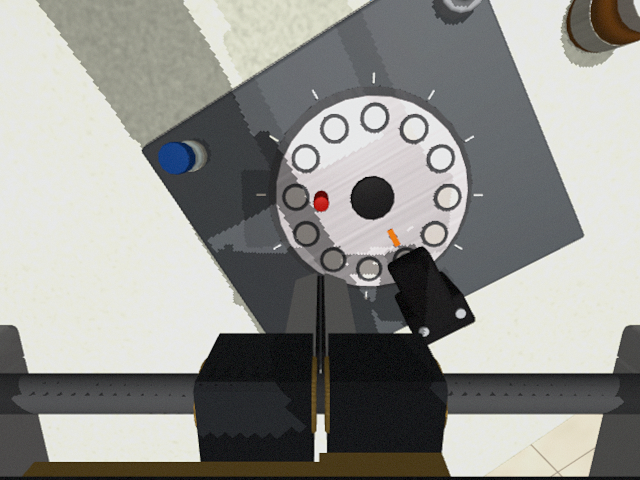

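View pics/s1.png

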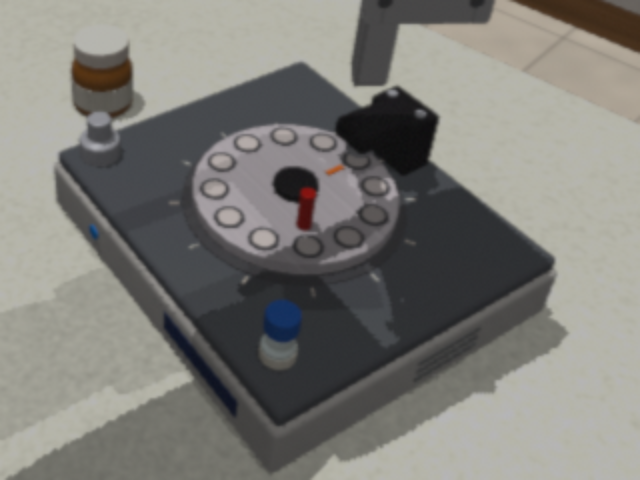

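Wrist view: the red peg at (321,202) lies straight ahead of the finger seam (320,275), and the head at (430,290) is well to the side. Side crop: the finger at (370,60) is above the wheel and clear of the head at (395,130). Lowering, then closing in on the peg.

```bash
python3 -m pendant '0 0 .5 0 0 0 -1;0 0 .5 0 0 0 -1;0 0 .5 0 0 0 -1;0 0 .5 0 0 0 -1;0 0 0 0 0 0 -1;0 0 0 0 0 0 -1;0 0 0 0 0 0 -1' && python3 -m pendant '.05 0 0 0 0 0 -1;.05 0 0 0 0 0 -1;.05 0 0 0 0 0 -1;.05 0 0 0 0 0 -1;.05 0 0 0 0 0 -1;0 0 0 0 0 0 -1;0 0 0 0 0 0 -1;0 0 0 0 0 0 -1'
python3 - <<'E'
from h import *
where(); c=ctrl.camera("wrist"); a=c["frame"]
b=ctrl.camera("side")["frame"][180:420,240:560]
cv2.imwrite("pics/w2.png",np.hstack([cv2.resize(a,(400,300)),cv2.resize(b,(400,300))])[...,::-1])
E
```

```text
clock: 3.7
position: [0.5548, -0.0696, 0.0938]
ee_rot: [0.37, 0.929, 0.0, 0.001]
ft_force: [-0.2, 0.6, 0.2]
gripper_width: 0.0005
grasp_force: 0.0
clock: 4.5
position: [0.5465, -0.0625, 0.0923]
ee_rot: [0.37, 0.929, -0.0, 0.0]
ft_force: [-0.3, 0.5, -0.2]
gripper_width: 0.0006
grasp_force: 0.0
t 4.5 peg in tool mm [17.9 -0.5  0.3] hub in tool [17.9 41.5 -0. ] xhead 136.6 want 136.6 tilt [ 0. -0. -1.] F [-0.3  0.5 -0.2]
```

View pics/w2.png

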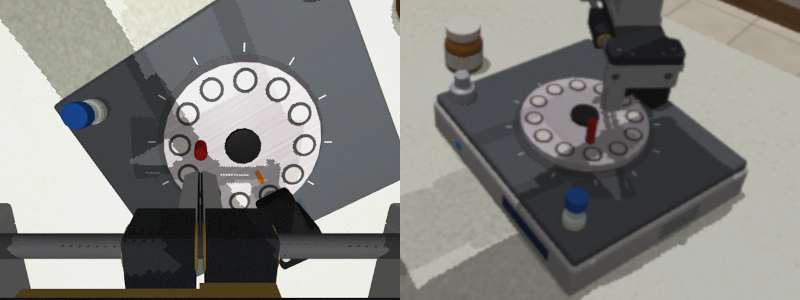

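The fingertip is just behind the peg (wrist panel peg at (200,150)), with a gap of about 4 mm and the head clear. I'll close the gap, then push the first click by 7 rows of 2.5° and check.

```bash
python3 -m pendant '.033 0 0 0 0 0 -1;.033 0 0 0 0 0 -1;.033 0 0 0 0 0 -1;0 0 0 0 0 0 -1;0 0 0 0 0 0 -1' && python3 -m pendant '.046 -.014 0 0 0 .417 -1;.046 -.014 0 0 0 .417 -1;.046 -.014 0 0 0 .417 -1;.046 -.014 0 0 0 .417 -1;0 0 0 0 0 0 -1;0 0 0 0 0 0 -1' && python3 -m pendant '.046 -.014 0 0 0 .417 -1;.046 -.014 0 0 0 .417 -1;.046 -.014 0 0 0 .417 -1;0 0 0 0 0 0 -1;0 0 0 0 0 0 -1'
cat >> h.py <<'E'
def wheel():
    for n in ("top","side"):
        c=ctrl.camera(n); w=cloud(c); h=cv2.cvtColor(c["frame"],cv2.COLOR_RGB2HSV)
        near=np.hypot(w[...,0]-HUB[0],w[...,1]-HUB[1])<.06
        for nm,m,r0 in (("peg",((h[...,0]<8)|(h[...,0]>172))&(h[...,1]>120)&(w[...,2]>.098)&(w[...,2]<.125),240),
                     ("dash",(h[...,0]>7)&(h[...,0]<20)&(h[...,1]>120)&(w[...,2]<.08)&(w[...,2]>.066),0)):
            q=w[m&near]
            if len(q)>3:
                q=q.mean(0); a=np.degrees(np.arctan2(q[1]-HUB[1],q[0]-HUB[0])-YAW)
                print(n,nm,"wheel deg",((r0-a+20)%360-20).round(1),(m&near).sum())
E
python3 -c "
from h import *
where(1);wheel()"
```

```text
clock: 5.1
position: [0.5436, -0.0597, 0.0924]
ee_rot: [0.37, 0.929, -0.0, 0.0]
ft_force: [0.4, -0.3, -0.5]
gripper_width: 0.0004
grasp_force: 0.0
clock: 5.7
position: [0.537, -0.0559, 0.0924]
ee_rot: [0.449, 0.894, -0.0, 0.0]
ft_force: [-0.1, 0.0, 0.8]
gripper_width: 0.0001
grasp_force: 0.0
clock: 6.2
position: [0.5326, -0.0523, 0.0924]
ee_rot: [0.506, 0.862, -0.0, 0.0]
ft_force: [0.6, 0.1, -0.4]
gripper_width: 0.0003
grasp_force: 0.0
t 6.2 peg in tool mm [23.   0.5  0.4] hub in tool [13.9 41.4  0. ] xhead 119.2 want 106.6 tilt [ 0. -0. -1.] F [ 0.6  0.1 -0.4]
top dash wheel deg -0.3 13
side peg wheel deg 0.9 66
side dash wheel deg 0.1 16
```

The wheel reads 0° with no force, though by geometry I should be touching the peg. Taking a look.

Run:
```python
from h import *
a=ctrl.camera("wrist")["frame"][100:400,120:520]
b=ctrl.camera("side")["frame"][210:330,320:480]
cv2.imwrite("pics/w3.png",np.hstack([a,cv2.resize(b,(400,300),interpolation=cv2.INTER_CUBIC)])[...,::-1])
where(0);wheel()
```

```text
t 6.4 peg in tool mm [1.3 1.4 0.4] hub in tool [13.9 41.5  0. ] xhead 119.1 want 136.6 tilt [ 0. -0. -1.] F [-0.5  0.1 -0.5]
top peg wheel deg 4.6 4
top dash wheel deg -0.1 13
side peg wheel deg 0.9 65
side dash wheel deg -0.0 16
```

View pics/w3.png

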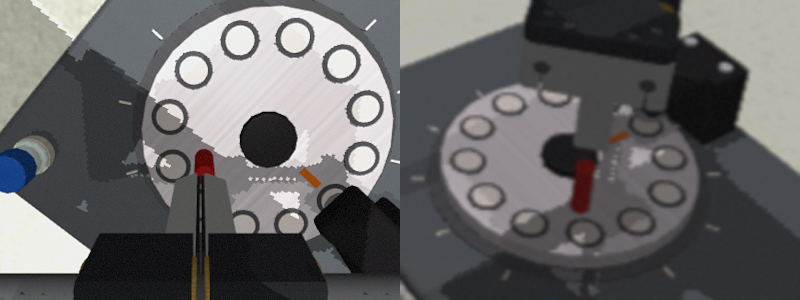

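Run:
```python
from h import *
o=ctrl.get_obs(); c=ctrl.camera("side"); w=cloud(c)
q=c["camera_matrix"]@(c["R"]@o["position"]+c["t"]); print("tcp px",q[:2]/q[2])
print("pos",o["position"].round(4))
for v in range(244,296,3): print(v,[(c["frame"][v,u].tolist(),(w[v,u]*1000).round(0).astype(int).tolist()) for u in (392,396,401)])
c=ctrl.camera("wrist"); d=c["range_z"];T=c["tool_from_camera"];K=c["camera_matrix"]
for u,v in((324,262),(324,270),(300,300),(345,300),(324,255)):
    p=np.linalg.inv(K)@[u,v,1]*d[v,u]; print((u,v),c["frame"][v,u],((T[:3,:3]@p+T[:3,3])*1000).round(1))
```

```text
tcp px [393.41167656 284.5160478 ]
pos [ 0.5325 -0.0523  0.0924]
244 [([72, 72, 72], [459, -87, 230]), ([71, 71, 71], [461, -91, 231]), ([72, 71, 71], [465, -96, 232])]
247 [([72, 72, 72], [459, -88, 226]), ([72, 71, 71], [463, -91, 226]), ([73, 72, 73], [465, -96, 227])]
250 [([84, 82, 83], [520, -50, 163]), ([72, 71, 71], [520, -56, 167]), ([71, 70, 70], [465, -97, 224])]
253 [([76, 75, 75], [518, -52, 161]), ([72, 71, 72], [520, -57, 163]), ([73, 73, 72], [524, -62, 163])]
256 [([72, 72, 72], [519, -52, 155]), ([73, 71, 72], [521, -57, 156]), ([72, 72, 72], [525, -62, 158])]
259 [([72, 71, 71], [519, -53, 150]), ([72, 71, 71], [521, -57, 151]), ([72, 71, 71], [526, -62, 152])]
262 [([73, 72, 72], [519, -53, 145]), ([72, 71, 71], [522, -58, 146]), ([73, 71, 72], [524, -64, 148])]
265 [([73, 72, 72], [520, -53, 139]), ([72, 71, 72], [521, -59, 142]), ([72, 71, 71], [525, -64, 142])]
268 [([66, 64, 65], [523, -52, 130]), ([71, 70, 70], [524, -58, 133]), ([72, 72, 72], [525, -65, 137])]
271 [([27, 27, 27], [565, -26, 81]), ([26, 25, 27], [570, -30, 80]), ([90, 87, 89], [583, -31, 74])
[... 319 characters left out ...]
9, 12, 12], [528, -52, 99]), ([72, 31, 31], [532, -57, 99]), ([87, 84, 85], [561, -47, 73])]
286 [([69, 15, 14], [528, -53, 93]), ([74, 49, 49], [535, -55, 90]), ([88, 84, 87], [553, -53, 76])]
289 [([71, 15, 14], [529, -53, 86]), ([76, 58, 60], [535, -56, 85]), ([88, 84, 86], [550, -56, 74])]
292 [([70, 15, 13], [529, -54, 80]), ([83, 72, 73], [540, -54, 74]), ([86, 83, 85], [544, -60, 75])]
295 [([77, 51, 52], [529, -55, 76]), ([88, 84, 86], [534, -58, 74]), ([88, 84, 86], [540, -63, 73])]
(324, 262) [80  5  5] [ 7.8  2.  -8.9]
(324, 270) [115  19  17] [  5.2   2.  -15.1]
(300, 300) [87 87 85] [ 10.2  -8.7 -65.5]
(345, 300) [85 85 81] [ 10.1  10.4 -65.4]
(324, 255) [80  8  7] [7.5 2.2 4.9]
```

The side depth shows the real fingertip ending at about z = 0.13, above the peg, so the tips sit roughly 38 mm short of the nominal TCP. Confirming with the wrist depth.

Run:
```python
from h import *
o=ctrl.get_obs();R=Rt.from_quat(o["ee_rot"]).as_matrix()
c=ctrl.camera("wrist"); d=c["range_z"];T=c["tool_from_camera"];K=c["camera_matrix"]
v,u=np.mgrid[:480,:640]; p=np.stack([(u-K[0,2])/K[0,0]*d,(v-K[1,2])/K[1,1]*d,d],-1)@T[:3,:3].T+T[:3,3]
g=(c["frame"].max(-1)<130)&(np.ptp(c["frame"].astype(int),axis=-1)<15)&(abs(p[...,1])<.02)&(abs(p[...,0])<.02)&(d>0)
for z in range(-80,0,5):
    m=g&(p[...,2]*1000>=z)&(p[...,2]*1000<z+5)
    if m.sum()>5: q=p[m]*1000; print(z,m.sum(),q.min(0).round(1),q.max(0).round(1))
c=ctrl.camera("side"); w=(cloud(c)-o["position"])@R; f=c["frame"]
g=(np.ptp(f.astype(int),axis=-1)<10)&(abs(w[...,1])<.03)&(abs(w[...,0])<.03)&(c["range_z"]>0)
print("side")
for z in range(-80,15,5):
    m=g&(w[...,2]*1000>=z)&(w[...,2]*1000<z+5)
    if m.sum()>3: q=w[m]*1000; print(z,m.sum(),q.min(0).round(1),q.max(0).round(1))
```

```text
-80 357 [  8.1 -12.4 -80. ] [ 10.9  12.5 -75. ]
-75 300 [  8.  -12.4 -75. ] [ 11.   12.3 -70. ]
-70 297 [  8.2 -12.3 -70. ] [ 11.2  12.3 -65. ]
-65 257 [  8.1 -12.4 -65. ] [ 11.   12.4 -60. ]
-60 288 [ -7.4 -12.3 -60. ] [ 10.8  12.4 -55. ]
-55 256 [ -0.9 -12.1 -55. ] [ 10.8  12.2 -50. ]
-50 208 [  8.1 -12.3 -50. ] [ 10.8  12.1 -45. ]
-45 171 [  8.4 -12.3 -45. ] [ 10.9  12.3 -40. ]
-40 99 [  7.8  -9.6 -40. ] [ 10.6   8.6 -35.3]
-35 12 [  8.4  -4.2 -34.9] [ 10.3   3.8 -32.6]
side
-80 10 [ -9.  -14.8 -76.7] [  8.3 -12.4 -75.6]
-75 41 [ -9.7 -14.5 -75. ] [  8.2 -10.8 -70. ]
-70 38 [ -9.9 -14.1 -70. ] [  9.  -10.5 -65.1]
-65 39 [-10.  -14.3 -64.9] [  8.6  -8.1 -60.3]
-60 38 [ -9.8 -14.5 -60. ] [  8.1 -10.1 -55.2]
-55 42 [-10.  -13.6 -55. ] [  8.7  12.2 -50.1]
-50 36 [-10.  -13.4 -49.7] [  8.2   9.9 -45.2]
-45 26 [-10.  -13.6 -44.9] [  7.9   1.8 -41.5]
-40 6 [ -9.1  -9.1 -38.9] [  6.4  -5.6 -35.4]
10 37 [10.8 23.5 10.1] [24.9 29.8 14.8]
```

Confirmed: the fingertip is about 37 mm behind the nominal TCP, ±12 mm by ±9 mm in section, so it swept over the peg without touching it. I'll retrace the arc, back off, then lower so the real tip is at z ≈ 0.094.

```bash
python3 -m pendant '-.0455 .0163 0 0 0 -.417 -1;-.0455 .0163 0 0 0 -.417 -1;-.0455 .0163 0 0 0 -.417 -1;-.0455 .0163 0 0 0 -.417 -1;-.0455 .0163 0 0 0 -.417 -1;-.0455 .0163 0 0 0 -.417 -1;-.0455 .0163 0 0 0 -.417 -1;-.1 0 0 0 0 0 -1;-.1 0 0 0 0 0 -1;0 0 0 0 0 0 -1;0 0 0 0 0 0 -1' && python3 -m pendant '0 0 .295 0 0 0 -1;0 0 .295 0 0 0 -1;0 0 .295 0 0 0 -1;0 0 0 0 0 0 -1;0 0 0 0 0 0 -1'
python3 - <<'E'
from h import *
where(0);wheel()
a=ctrl.camera("wrist")["frame"][100:400,120:520]
b=ctrl.camera("side")["frame"][210:330,320:480]
cv2.imwrite("pics/w4.png",np.hstack([a,cv2.resize(b,(400,300),interpolation=cv2.INTER_CUBIC)])[...,::-1])
E
```

```text
clock: 7.8
position: [0.5495, -0.0653, 0.0923]
ee_rot: [0.37, 0.929, -0.0, -0.0]
ft_force: [0.3, -0.5, 1.0]
gripper_width: 0.0006
grasp_force: 0.0
clock: 8.3
position: [0.5487, -0.065, 0.056]
ee_rot: [0.37, 0.929, -0.0, -0.001]
ft_force: [-0.1, 0.3, 0.3]
gripper_width: 0.0003
grasp_force: 0.0
t 8.3 peg in tool mm [ 21.3  -0.2 -36. ] hub in tool [21.3 41.8 -0. ] xhead 136.6 want 136.6 tilt [-0.002  0.    -1.   ] F [-0.1  0.3  0.3]
top peg wheel deg 3.1 24
side peg wheel deg 1.0 64
```

View pics/w4.png

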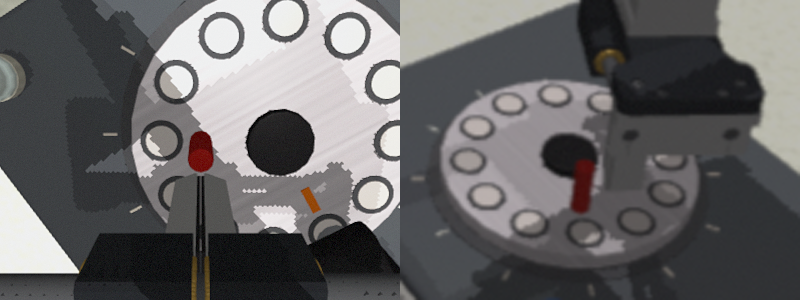

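The fingertip is now at the peg's mid-height (side crop tip at (625,190), peg at (582,185)), and the bracket is clear of the head. Closing in.

```bash
python3 -m pendant '.04 0 0 0 0 0 -1;.04 0 0 0 0 0 -1;.04 0 0 0 0 0 -1;.04 0 0 0 0 0 -1;0 0 0 0 0 0 -1;0 0 0 0 0 0 -1' && python3 -m pendant '.046 -.014 0 0 0 .417 -1;.046 -.014 0 0 0 .417 -1;.046 -.014 0 0 0 .417 -1;0 0 0 0 0 0 -1;0 0 0 0 0 0 -1' 
python3 -c "
from h import *
where(0);wheel()"
```

```text
clock: 9.1
position: [0.5448, -0.0608, 0.057]
ee_rot: [0.37, 0.929, -0.0, 0.0]
ft_force: [0.3, -0.4, 0.2]
gripper_width: 0.0005
grasp_force: 0.0
clock: 9.6
position: [0.5408, -0.059, 0.0572]
ee_rot: [0.429, 0.903, -0.0, 0.001]
ft_force: [2.6, -3.6, -2.6]
gripper_width: 0.0002
grasp_force: 2.2
t 9.6 peg in tool mm [ 11.3  -0.5 -34.9] hub in tool [16.9 41.1 -0. ] xhead 129.1 want 136.6 tilt [ 0.002 -0.002 -1.   ] F [ 2.6 -3.6 -2.6]
top peg wheel deg 10.9 6
top dash wheel deg 5.6 5
side peg wheel deg 5.8 63
```

Contact is made at 4.4 N, with the wheel at about 5°. Pushing over the first crest.

```bash
python3 -m pendant '.046 -.014 0 0 0 .417 -1;.046 -.014 0 0 0 .417 -1;.046 -.014 0 0 0 .417 -1;.046 -.014 0 0 0 .417 -1;.046 -.014 0 0 0 .417 -1;0 0 0 0 0 0 -1;0 0 0 0 0 0 -1;0 0 0 0 0 0 -1;0 0 0 0 0 0 -1;0 0 0 0 0 0 -1' 
python3 -c "
from h import *
where(1);wheel()"
```

```text
clock: 10.7
position: [0.5323, -0.0519, 0.057]
ee_rot: [0.525, 0.851, 0.0, -0.0]
ft_force: [0.3, -0.1, 0.9]
gripper_width: 0.0003
grasp_force: 0.0
t 10.7 peg in tool mm [ 22.5  -0.5 -35. ] hub in tool [15.2 40.9 -0. ] xhead 116.6 want 106.6 tilt [-0.  0. -1.] F [ 0.3 -0.1  0.9]
top peg wheel deg 32.4 39
top dash wheel deg 29.6 7
side peg wheel deg 28.4 65
```

First click is reached and settled (wheel ≈ 30°). Second click: the same 30° arc, then wait.

```bash
python3 -m pendant '.046 -.014 0 0 0 .417 -1;.046 -.014 0 0 0 .417 -1;.046 -.014 0 0 0 .417 -1;.046 -.014 0 0 0 .417 -1;.046 -.014 0 0 0 .417 -1;.046 -.014 0 0 0 .417 -1;.046 -.014 0 0 0 .417 -1;.046 -.014 0 0 0 .417 -1;.046 -.014 0 0 0 .417 -1;.046 -.014 0 0 0 .417 -1;.046 -.014 0 0 0 .417 -1;.046 -.014 0 0 0 .417 -1' &&  python3 -m pendant '0 0 0 0 0 0 -1;0 0 0 0 0 0 -1;0 0 0 0 0 0 -1;0 0 0 0 0 0 -1;0 0 0 0 0 0 -1;0 0 0 0 0 0 -1;0 0 0 0 0 0 -1;0 0 0 0 0 0 -1'
python3 -c "
from h import *
where(2);wheel()"
```

```text
clock: 12.0
position: [0.5208, -0.0323, 0.0569]
ee_rot: [0.729, 0.685, -0.0, -0.0]
ft_force: [0.5, -1.0, 1.1]
gripper_width: 0.0003
grasp_force: 0.0
clock: 12.8
position: [0.521, -0.0321, 0.0569]
ee_rot: [0.728, 0.686, 0.0, -0.0]
ft_force: [-0.2, -0.1, 0.7]
gripper_width: 0.0002
grasp_force: 0.0
t 12.8 peg in tool mm [ 21.9  -1.1 -35.1] hub in tool [14.6 40.2 -0. ] xhead 86.6 want 76.6 tilt [-0.  0. -1.] F [-0.2 -0.1  0.7]
top peg wheel deg 63.4 26
side peg wheel deg 58.7 39
side dash wheel deg 60.3 22
```

Second click is settled (≈60°). Third click, trimming 1 mm sideways (y −0.016 per row).

```bash
python3 -m pendant '.046 -.016 0 0 0 .417 -1;.046 -.016 0 0 0 .417 -1;.046 -.016 0 0 0 .417 -1;.046 -.016 0 0 0 .417 -1;.046 -.016 0 0 0 .417 -1;.046 -.016 0 0 0 .417 -1;.046 -.016 0 0 0 .417 -1;.046 -.016 0 0 0 .417 -1;.046 -.016 0 0 0 .417 -1;.046 -.016 0 0 0 .417 -1;.046 -.016 0 0 0 .417 -1;.046 -.016 0 0 0 .417 -1' &&  python3 -m pendant '0 0 0 0 0 0 -1;0 0 0 0 0 0 -1;0 0 0 0 0 0 -1;0 0 0 0 0 0 -1;0 0 0 0 0 0 -1;0 0 0 0 0 0 -1;0 0 0 0 0 0 -1;0 0 0 0 0 0 -1'
python3 -c "
from h import *
where(3);wheel()"
```

```text
clock: 14.1
position: [0.5201, -0.0091, 0.0569]
ee_rot: [0.881, 0.473, -0.0, -0.0]
ft_force: [-1.2, -0.1, -0.3]
gripper_width: 0.0001
grasp_force: 0.0
clock: 14.9
position: [0.5202, -0.0091, 0.057]
ee_rot: [0.881, 0.474, 0.0, 0.0]
ft_force: [0.8, -0.7, 0.5]
gripper_width: 0.0003
grasp_force: 0.0
t 14.9 peg in tool mm [ 21.2  -0.5 -35. ] hub in tool [13.9 40.9  0. ] xhead 56.5 want 46.6 tilt [ 0. -0. -1.] F [ 0.8 -0.7  0.5]
side dash wheel deg 90.4 22
```

Third click is settled (dash at 90.4°). Fourth and last.

```bash
python3 -m pendant '.046 -.014 0 0 0 .417 -1;.046 -.014 0 0 0 .417 -1;.046 -.014 0 0 0 .417 -1;.046 -.014 0 0 0 .417 -1;.046 -.014 0 0 0 .417 -1;.046 -.014 0 0 0 .417 -1;.046 -.014 0 0 0 .417 -1;.046 -.014 0 0 0 .417 -1;.046 -.014 0 0 0 .417 -1;.046 -.014 0 0 0 .417 -1;.046 -.014 0 0 0 .417 -1' &&  python3 -m pendant '0 0 0 0 0 0 -1;0 0 0 0 0 0 -1;0 0 0 0 0 0 -1;0 0 0 0 0 0 -1;0 0 0 0 0 0 -1;0 0 0 0 0 0 -1;0 0 0 0 0 0 -1;0 0 0 0 0 0 -1'
python3 -c "
from h import *
where(4);wheel()"
```

```text
clock: 16.1
position: [0.53, 0.0091, 0.0569]
ee_rot: [0.968, 0.25, -0.0, -0.0]
ft_force: [0.1, 0.2, -0.6]
gripper_width: 0.0002
grasp_force: 0.0
clock: 16.9
position: [0.5303, 0.0093, 0.0569]
ee_rot: [0.968, 0.251, -0.0, -0.0]
ft_force: [-0.1, -1.2, -0.2]
gripper_width: 0.0005
grasp_force: 0.0
t 16.9 peg in tool mm [ 22.5  -0.1 -35.1] hub in tool [13.5 40.9 -0. ] xhead 29.0 want 16.6 tilt [-0.  0. -1.] F [-0.1 -1.2 -0.2]
top dash wheel deg 120.1 5
side dash wheel deg 120.5 22
```

The wheel is in its fourth click (≈120°) with zero force. I'll back off 8 mm, rise 120 mm, move away toward the base, and verify.

```bash
python3 -m pendant '-.1 0 0 0 0 0 -1;-.1 0 0 0 0 0 -1;0 0 -.4 0 0 0 -1;0 0 -.7 0 0 0 -1;0 0 -.7 0 0 0 -1;0 0 -.7 0 0 0 -1;0 0 -.5 0 0 0 -1;-.7 0 0 0 0 0 -1;-.7 0 0 0 0 0 -1;-.7 0 0 0 0 0 -1;0 0 0 0 0 0 -1;0 0 0 0 0 0 -1'
python3 - <<'E'
from h import *
where(4);wheel()
a=ctrl.camera("top")["frame"][110:350,220:540]
b=ctrl.camera("side")["frame"][170:410,230:550]
cv2.imwrite("pics/end.png",np.hstack([cv2.resize(i,(400,300)) for i in(a,b)])[...,::-1])
E
```

```text
clock: 18.2
position: [0.4498, -0.0355, 0.1771]
ee_rot: [0.968, 0.25, 0.001, 0.0]
ft_force: [0.2, 0.8, -0.8]
gripper_width: 0.0006
grasp_force: 0.0
t 18.2 peg in tool mm [114.6  -0.4  85.2] hub in tool [1.057e+02 4.070e+01 1.000e-01] xhead 29.0 want 16.6 tilt [ 0.001  0.    -1.   ] F [ 0.2  0.8 -0.8]
top peg wheel deg 119.3 40
top dash wheel deg 120.1 25
side peg wheel deg 116.8 51
side dash wheel deg 120.8 21
```

View pics/end.png

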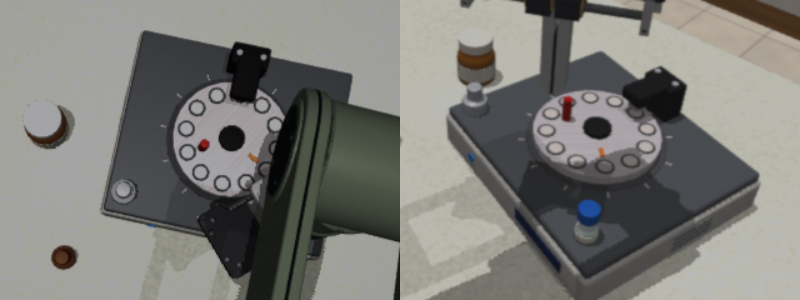

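The peg is at the 120° position (top crop (203,145)), and the vial, die and jar stand where they were. The hand is clear above. Handing in.

```bash
python3 -c "
from station import ctrl
print(ctrl.close_job())"
```

```text
the job is handed in; nothing more can be done
None
```

The wheel was pushed clockwise four clicks, settling in each one; before hand-in the cameras showed it at rest at about 120°, with the hand clear and the vial, die and jar where they stood. The job is handed in, and no verdict came back.

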